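# Open the child-resistant solvent jug

### The arm

A 6-joint arm with a two-finger parallel gripper is mounted at the origin on a cart in front of the work surface, level with it; the furniture and walls round the work are solid. World frame = base frame: x ahead of the robot, y to its left, z up, the work surface at z = 0. Lengths are in m, angles in rad, forces in N, time in s.
With the tool pointing down it reaches from about 0.25 to 0.775 m from the base axis. Payload 4 kg.
Tool frame: the origin (TCP) lies midway between the tips of the shut fingers; the grasp point (between the pads) lies 19 mm behind it; z points along the fingers, y is the direction in which the jaws open and shut (so a half turn about z gives the same grasp; the last joint's range is limited). The gripper opens to 94 mm and grips with 3 to 60 N. Pads are 16 mm wide; open, the fingers measure 119 mm over their backs; the gripper's body (75 mm by 177 mm) begins 78 mm behind the grasp point.
Start: joints at [1.117, 0.087, 1.371, -0, 1.684, -0.103], TCP at [0.189, 0.517, 0.206] pointing down, gripper open.
Joint ranges: [-3.1, 3.1], [-0.76, 2.03], [0.27, 2.55], [-1.08, 4.22], [0.17, 2.65], [-2.57, 2.57]. Speed limits (rad/s): [2.79, 2.79, 3.14, 3.14, 3.14, 3.14].

### API

Orientations are given as [roll, pitch, yaw] about the fixed x, y, z axes, in that order (R = Rz(yaw) Ry(pitch) Rx(roll)).
In Python, from bench import robot, cams gives the robot as it stands.
- The arm moves only by the tool step_arm, never from a script. Its argument "plan" is a list that holds one entry, the list of rows, each a list of 5 numbers: the shift along the world's x, y, z in mm, then the turn about the world's z in rad, then the opening in per cent of the stroke, from 0 (shut) to 100 (fully open). In form: [[[tx, ty, tz, turn, fingers], ...]]. A call has 1 to 8 rows; each row is the pose to reach, as a shift and turn from the pose commanded when the call began; what a row does not reach only later rows make up. A row lasts 1/12 s, in which the tool goes at most 41.7 mm and 7.16 degrees, less where a joint would pass 70% of its speed; a pose out of reach is approached as far as the arm can. A call with a gripper value outside its range is refused whole. The fingers move at their own pace and stop on an object; the grip force is fixed at half the most. Time passes only in rows, so rows that repeat a pose let the fingers close. It gives the time, the measured TCP pose, the force and the opening at its end, in the units of the state.
- robot.get_obs(): the state, without advancing time (a new reading comes with each control period).
- cams.snapshot(name): name is "scene" or "top" or "wrist"; returns a dict with "frame" (420x560x3 uint8, red, green, blue), "camera_matrix" (3x3 intrinsics, pixels), "k1" (the pictures are not rectified: a ray, as slopes to the right and down, at radius r is drawn at 1 + k1 r^2 times it, then the intrinsics apply), "origin" and "attitude" of the camera in the world; the wrist camera has in their place "T_tool_cam" (4x4, takes a point from camera to tool coordinates, whose origin is the TCP and whose axes are the flange's). Camera axes: x right, y down, z forward; pixel columns grow to the right and rows downward; lengths in m; the calibration is good to about 2 mm. A picture is of the moment at which its call begins: read the wrist's pose just before it. There is no depth.
- robot.close_job(): hands the job in, once; it reports no verdict.
The state is a dict: "time": time; "joint_positions": joint angles; "qvel": joint speeds; "joint_torque": joint torques, N m; "tool_pos": TCP position; "ee_rot": TCP orientation; "wrist_force": force on the tool from outside, world axes, zero at the start; "wrist_torque": the same for the moment, N m; "width": finger opening in m.
Only numpy, scipy, OpenCV 4.12 (cv2) and the standard library are available. Lean on these libraries where they do the work, as an engineer would, in place of code of your own. Each camera call takes 0.05 s, during which the arm holds its last target. There are 200 camera calls.

### The job

Open the amber solvent jug: press its red child-resistant cap down against the spring with some 22 N (how deep it gives differs from jug to jug, and more than 28 N between cap and neck would crack it), keep pressing while you turn it counter-clockwise until it is past the lock, then lift it off. Set the cap down, bar grip up, lying flat inside the white tray; do not drop it, and leave the tray and the other things where they stand.

Things in the scene. Friction and masses are not known exactly. Their poses are not given: they have to be found in the camera images.
- jug: Amber round jug, 84 mm across, held fast by a clamp on a 124x124x8 plate bolted to the table; it does not move. Origin: centre of the plate's underside, on the table; z up, on the axis of jug and neck. With its cap it stands 184 mm high; the neck reaches 14 mm into the locked cap.
- cap: Red cap on the jug, loose, about 0.1 kg: round ribbed skirt 66 mm across and 30 high with a flat top; on that a bar grip 50 long (along its x), 22 wide (y), 26 high with parallel sides. Origin: centre of the skirt's lower rim; z up; flat top at z = 30 mm, bar's top at 56 mm. Each side of the bar 21 mm of flat top is free for fingertips to press on. About 2 mm of sideways play on the neck.
- cap_bar (a point): Centre of the cap's bar grip, 43 mm above the cap's origin; turns with the cap. Springs: a soft seal holds the cap up (2 to 3 N); after 0 to 9 mm of this soft travel, differing from jug to jug and not visible, a stiff spring meets the neck: 2 N at once, 6 N per mm more, hard stop after 5 mm. The lip frees 2.5 mm into the stiff spring: 19 N in all; 21 to 23 N is safe.
- jug_lock (a point): Point on the jug's axis, 128 mm above its origin, where the cap's origin is when locked; then the x axes of cap and jug agree. Turning: counter-clockwise from above, pressed until past the lip; the lock is passed by 48 degrees, then the cap lifts straight off; 60 to 80 degrees is good, an end stop comes at about 140; clockwise is blocked.
- tray: White shallow square tray, 130x130 and 18 high, walls and floor 4 mm thick, 0.7 kg, loose on the table. Origin: centre of its underside; x and y along its sides.
- vial_4: Bystander: glass vial, red cap, 27 mm across, 85 mm tall; origin at the centre of its underside. Leave it alone.
- sample_tin_4: Bystander: open white sample tin, 56 mm across, 28 mm tall; origin at the centre of its underside. Leave it alone.
- jar_small: Bystander: small glass jar, white lid, 52 mm across, 75 mm tall; origin at the centre of its underside. Leave it alone.
- loupe: Bystander: black ring loupe, 50 mm across, 20 mm tall; origin at the centre of its underside. Leave it alone.
- eraser: Bystander: blue and white eraser, 21x46x12 mm; origin at the centre of its underside. Leave it alone.
- bench_brush: Bystander: wooden bench brush, 34x148x14 mm; origin at the centre of its underside. Leave it alone.
- stapler: Bystander: blue stapler, 36x145x44 mm; origin at the centre of its underside. Leave it alone.
Things that resemble listed ones, but are neither listed nor needed, are in the scene too. Of the things that look like the cap, the smallest one is meant.

How it is judged:
On the way, in this order (a step that is already met when the one before it is completed fails the run):
1. the cap is pressed down at least 2 mm on the jug, still in its locked direction (within 20 degrees) (z of cap in the frame of jug below 0.126 m and angle between the x axis of cap and the x axis of jug, either way round below 0.35 rad and horizontal distance between cap and jug below 0.008 m), for 0.1 s.
2. the cap, still on the neck, is turned at least 46 degrees from its locked direction (angle between the x axis of cap and the x axis of jug, either way round above 0.8 rad and z of cap in the frame of jug below 0.134 m and horizontal distance between cap and jug below 0.008 m), for 0.1 s.
At the end, for the whole second after the job is handed in: The cap lies at rest flat on the tray's floor inside its walls, bar up (tilt under 0.1 rad; centre within 32 mm of the tray's centre along both sides, origin less than 9 mm above the tray's underside) (x of cap in the frame of tray between -0.032 and 0.032 m and y of cap in the frame of tray between -0.032 and 0.032 m and z of cap in the frame of tray below 0.009 m and angle between cap's own z axis and vertical below 0.1 rad and linear speed of cap below 0.02 m/s and angular speed of cap below 0.2 rad/s); the robot touches nothing.
It fails at once if the cap presses or wrenches on the jug with more than 28 N (contact force between cap and jug above 28 N).
It fails at once if the cap is dropped or thrown (faster than 0.45 m/s while the fingers do not touch it) (linear speed of cap above 0.45 m/s and contact force between the fingers and cap below 0.1 N).
It fails at once if the tray is shifted more than 40 mm (distance of tray from where it was at the start of the episode above 0.04 m).
It fails at once if a bystander is shifted more than 30 mm (distance of any of vial_4, sample_tin_4, jar_small, loupe, eraser, bench_brush, stapler from where it was at the start of the episode above 0.03 m).
It also fails if it takes over 61 s, if anything falls off the work surface, if the arm or the gripper's body presses on something with over 40 N, if the wrist force passes 120 N, or if a joint passes its speed limit or range.

## Working session

There is one attempt and no reset: what is moved stays moved. The work goes in short steps, Python scripts to look and compute and a tool call to move; the robot and the scene stay as the last step left them, time stands still between calls to the robot, and variables do not carry over. Pictures are saved under pics/ and viewed, about 8 in all and at most 12, crops included, and the job is handed in when it is done.

Besides the shell and the picture viewer there is one more tool, called after "Emit:" in YAML: its name, and indented under it one key for each argument. step_arm: Moves the arm, as the interface text tells. Its arguments: {"type":"object","properties":{"plan":{"type":"array"}},"required":["plan"]}

```bash
mkdir -p pics; cat > h.py <<'E'
from bench import robot, cams
import numpy as np, cv2, pickle
def snap(n,tag):
    o=robot.get_obs(); s=cams.snapshot(n); s['obs']=o
    pickle.dump(s,open(f'pics/{tag}.pkl','wb')); cv2.imwrite(f'pics/{tag}.png',s['frame'][:,:,::-1]); return s
E
python3 - <<'E'
from h import *
a=snap('scene','s0');b=snap('top','t0')
for s in(a,b): print({k:v for k,v in s.items() if k not in('frame','obs')})
print(robot.get_obs())
E
```

```text
{'camera_matrix': array([[489.29803676,   0.        , 280.61378506],
       [  0.        , 489.29803676, 214.40367603],
       [  0.        ,   0.        ,   1.        ]]), 'k1': -0.0656913641754122, 'origin': array([ 1.74118881, -0.17846824,  0.70858642]), 'attitude': array([-2.02015022,  0.00767438,  1.49022537])}
{'camera_matrix': array([[504.09134215,   0.        , 283.69651696],
       [  0.        , 504.09134215, 209.933748  ],
       [  0.        ,   0.        ,   1.        ]]), 'k1': -0.17460493368321786, 'origin': array([ 0.48098579, -0.0601587 ,  1.25162318]), 'attitude': array([-3.06655777, -0.0090124 , -1.54960199])}
{'time': 0.1, 'joint_positions': array([ 1.11689654e+00,  8.79142002e-02,  1.37210043e+00, -4.18752113e-05,
        1.68360646e+00, -1.03122847e-01]), 'qvel': array([ 0.00053926, -0.00238264, -0.00466892, -0.00017786,  0.0006919 ,
       -0.0001432 ]), 'joint_torque': array([ 1.73161890e-03, -3.41253269e+01, -3.03303301e+01,  7.18397833e-02,
        3.03940522e-02, -7.61757633e-05]), 'tool_pos': array([0.18880543, 0.51604719, 0.2044045 ]), 'ee_rot': array([-3.13957071e+00, -1.67410082e-04,  2.79081087e+00]), 'wrist_force': array([ 0.68471166, -0.14382533, -0.49991875]), 'wrist_torque': array([-0.03584784,  0.01733809,  0.02378967]), 'width': 0.09392959493478147}
```

View pics/s0.png

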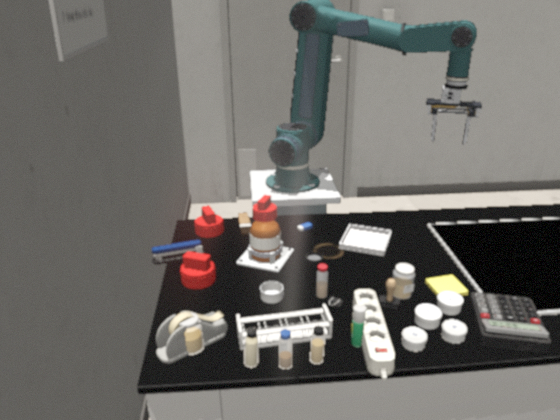

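View pics/t0.png

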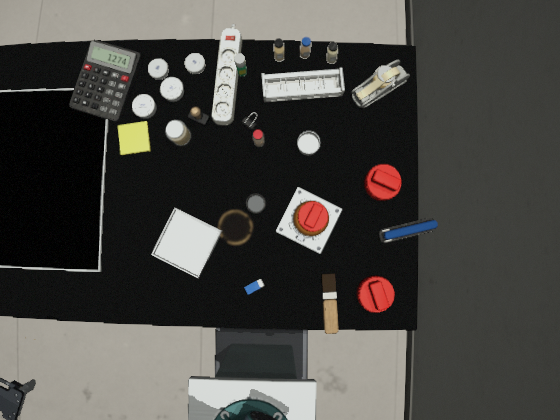

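The look-alikes for the cap are the red caps at top (312,218), (383,182) and (376,294). The first sits on the jug and is the smallest, because it looks the same size while being nearer the camera, so I choose it. The tray is at top (187,243). Next is an enlarged composite to check the choice and measure.

```bash
python3 - <<'E'
import cv2,numpy as np
t=cv2.imread('pics/t0.png');s=cv2.imread('pics/s0.png')
def c(i,x,y,w,h): 
    return cv2.resize(i[y:y+h,x:x+w],(400,300),interpolation=cv2.INTER_CUBIC)
A=c(t,270,180,80,80*3//4+0);B=c(t,140,195,100,75+15-15)
C=c(s,225,190,80,60+0);C=c(s,215,190,120,90);D=c(s,325,210,80,60)
im=np.vstack([np.hstack([A,B]),np.hstack([C,D])]);cv2.imwrite('pics/c1.png',im)
E
```

```text
(no output)
```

View pics/c1.png

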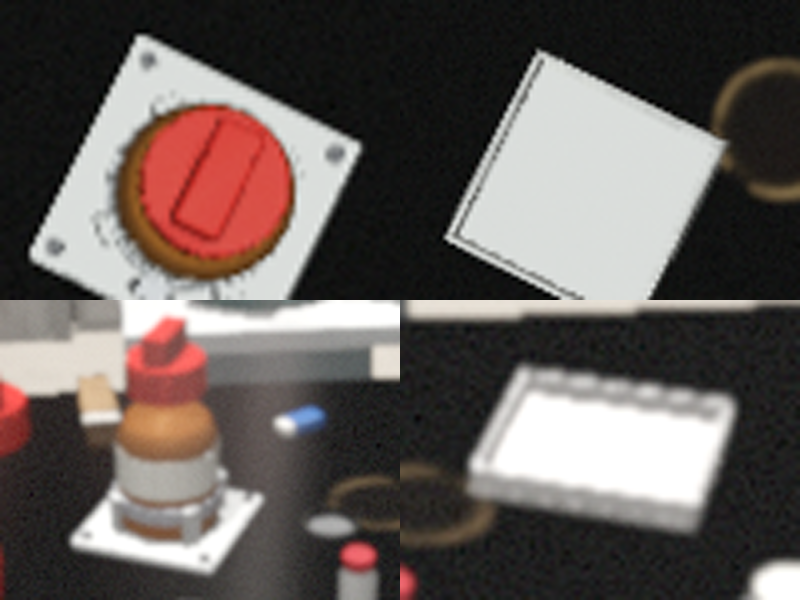

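```bash
cat >> h.py <<'E'
from scipy.spatial.transform import Rotation as Ro
def ray(s,px):
    K=s['camera_matrix']; d=np.array([[s['k1'],0,0,0,0]],float)
    p=cv2.undistortPoints(np.array([[px]],float),K,d)[0,0]; v=np.array([p[0],p[1],1.])
    if 'origin' in s: return np.array(s['origin']),Ro.from_euler('xyz',s['attitude']).as_matrix()@v
    T=np.array(s['T_tool_cam']); o=s['obs']; R=Ro.from_euler('xyz',o['ee_rot']).as_matrix()
    return o['tool_pos']+R@T[:3,3], R@T[:3,:3]@v
def atz(s,px,z):
    o,v=ray(s,px); return o+v*(z-o[2])/v[2]
def tri(*sp):
    A=np.zeros((3,3));b=np.zeros(3)
    for s,p in sp:
        o,v=ray(s,p);v=v/np.linalg.norm(v);M=np.eye(3)-np.outer(v,v);A+=M;b+=M@o
    return np.linalg.solve(A,b)
def load(t): return pickle.load(open(f'pics/{t}.pkl','rb'))
E
python3 - <<'E'
from h import *
t=load('t0');s=load('s0')
A=lambda x,y:(270+x/5-.4,180+y/5-.4)
B=lambda x,y:(140+x/4-.4,195+y/4-.4)
print('bar',atz(t,A(218,178),.184),'disc',atz(t,A(217,182),.158),'plate',atz(t,A(196,203),.008))
q=[atz(t,A(*p),.184) for p in[(220,118),(266,138),(216,240),(172,217)]]
for i in range(4): d=q[(i+1)%4]-q[i];print('side',np.linalg.norm(d)*1e3,np.degrees(np.arctan2(d[1],d[0])))
d=atz(t,A(362,148),.008)-atz(t,A(140,35),.008);print('plate side',np.linalg.norm(d),np.degrees(np.arctan2(d[1],d[0])))
print('tri bar',tri((t,A(218,178)),(s,(264.3,199.4))))
print('tray',atz(t,B(186.5,191.5),.018),'tri',tri((t,B(186.5,191.5)),(s,(366,237.4))))
q=[atz(t,B(*p),.018) for p in[(45,238),(140,50),(328,145)]]
for i in range(2): d=q[i+1]-q[i];print('tray side',np.linalg.norm(d),np.degrees(np.arctan2(d[1],d[0])))
for n,p,z in[('vial',(258,133),.085),('tin',(309,143),.028),('loupe',(256,203),.02),('eraser',(254,287),.012),('cap2',(383,182),.03),('cap3',(376,294),.03),('vial4?',(312,218),0)]:print(n,atz(t,p,z))
w=snap('wrist','w0');print(w['T_tool_cam'],w['camera_matrix'],w['k1'])
E
```

```text
bar [ 0.55158713 -0.13099046  0.184     ] disc [ 0.55155274 -0.13230924  0.158     ] plate [ 0.5506031  -0.13198368  0.008     ]
side 21.35788346753708 -112.31190510615167
side 48.46072426529143 154.8739168187674
side 21.06375877279723 63.58378247118033
side 46.938661324165246 -24.791980083530763
plate side 0.12373480481956743 -115.81877898114173
tri bar [ 0.55190863 -0.13065718  0.17973359]
tray [0.48857518 0.1683449  0.018     ] tri [0.48883751 0.17030283 0.01512032]
tray side 0.12998138731188189 -25.315955569135546
tray side 0.1310818904952065 -115.22072023676066
vial [ 0.74942364 -0.00438566  0.085     ]
tin [ 0.74023406 -0.12818078  0.028     ]
loupe [ 0.5893589  -0.00100818  0.02      ]
eraser [ 0.38363353 -0.00067169  0.012     ]
cap2 [ 0.64737629 -0.3123216   0.03      ]
cap3 [ 0.37309078 -0.2978629   0.03      ]
vial4? [ 0.55670542 -0.14032499  0.        ]
[[-9.12679514e-05 -9.64667447e-01 -2.63470508e-01  7.65440095e-02]
 [ 9.99999821e-01 -2.43735896e-04  5.46004754e-04  2.74487686e-04]
 [-5.90930232e-04 -2.63470411e-01  9.64667297e-01 -1.77111212e-01]
 [ 0.00000000e+00  0.00000000e+00  0.00000000e+00  1.00000000e+00]] [[297.28637202   0.         277.78132249]
 [  0.         297.28637202 205.99484485]
 [  0.           0.           1.        ]] -0.0023499454731341833
```

The top crop shows a plain red cap with a bar on the amber jug. The axis is at about (0.551, -0.131), and the bar lies along -25.5°, which agrees with the plate. The triangulated height of 0.180 m fits the expected 0.184 m. The tray is at (0.489, 0.169), turned by the same -25.3°. The tool should be yawed to -0.44, so that j6 has room for the counter-clockwise turn.

Emit:
step_arm:
  plan:
    - [[150,-270,80,-0.95,100],[150,-270,80,-0.95,100],[150,-270,80,-0.95,100],[150,-270,80,-0.95,100],[150,-270,80,-0.95,100],[150,-270,80,-0.95,100],[150,-270,80,-0.95,100],[150,-270,80,-0.95,100]]

```text
time: 0.82
tool_pos: [0.3401, 0.2438, 0.2865]
ee_rot: [3.14, 0.001, 1.833]
wrist_force: [-0.6, 0.2, 0.6]
width: 0.0942
```

Emit:
step_arm:
  plan:
    - [[150,-270,0,-0.95,100],[150,-270,0,-0.95,100],[150,-270,0,-0.95,100],[150,-270,0,-0.95,100],[150,-270,0,-0.95,100],[150,-270,0,-0.95,100],[150,-270,0,-0.95,100],[150,-270,0,-0.95,100]]

```text
time: 1.48
tool_pos: [0.4903, -0.0279, 0.2842]
ee_rot: [-3.142, 0.002, 0.881]
wrist_force: [-0.1, 0.8, 0.0]
width: 0.0937
```

Emit:
step_arm:
  plan:
    - [[62,-107,0,-0.95,60],[62,-107,0,-0.95,60],[62,-107,0,-0.95,60],[62,-107,0,-0.95,60],[62,-107,0,-0.95,60],[62,-107,0,-0.95,60],[62,-107,0,-0.95,60],[62,-107,0,-0.95,60]]

```text
time: 2.15
tool_pos: [0.5509, -0.1307, 0.2848]
ee_rot: [-3.141, 0.001, -0.065]
wrist_force: [0.4, 0.7, 0.4]
width: 0.0566
```

Emit:
step_arm:
  plan:
    - [[0,0,0,-0.3826,60],[0,0,0,-0.3826,60],[0,0,0,-0.3826,60],[0,0,0,-0.3826,60],[0,0,0,-0.3826,60],[0,0,0,-0.3826,60]]

```text
time: 2.65
tool_pos: [0.5509, -0.1305, 0.2852]
ee_rot: [3.141, 0.0, -0.439]
wrist_force: [-1.3, -0.6, -0.2]
width: 0.0563
```

```bash
python3 - <<'E'
from h import *
w=snap('wrist','w1');o=w['obs'];print(o['time'],o['tool_pos'],o['ee_rot'],o['wrist_force'],o['joint_positions'],o['width'])
i=cv2.resize(w['frame'][:,:,::-1],(800,600),interpolation=cv2.INTER_CUBIC);cv2.imwrite('pics/w1b.png',i)
E
```

```text
2.65 [ 0.55094439 -0.13045203  0.28523577] [ 3.14147731e+00  4.97012659e-04 -4.39256283e-01] [-1.34549332 -0.5820579  -0.17686656] [-3.32594519e-01  1.22961511e-01  1.17508136e+00 -6.41518015e-05
  1.84405625e+00  1.67744077e+00] 0.05626137823017323
```

View pics/w1b.png

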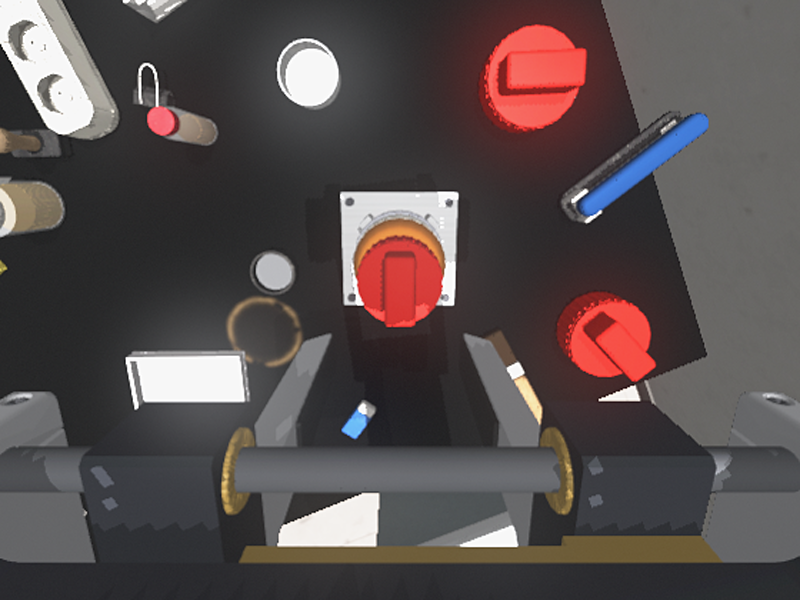

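```bash
python3 - <<'E'
from h import *
w=load('w1');t=load('t0');f=lambda x,y:((x+.5)/1.42857-.5,(y+.5)/1.42857-.5)
q=[atz(w,f(*p),.184) for p in[(384.5,253),(415,253),(414,326),(386,326)]]
print(np.round(q,4),np.mean(q,0))
d=(q[3]+q[2]-q[0]-q[1])/2;print(np.linalg.norm(d),np.degrees(np.arctan2(d[1],d[0])),np.linalg.norm(q[1]-q[0]),np.linalg.norm(q[2]-q[3]))
c=[atz(w,f(*p),.008) for p in[(340,191),(458,191),(458,305),(343,305)]];print('plate',np.round(np.mean(c,0),4))
print('disc',atz(w,f(400,282),.158))
# triangulate the bar centre px
m=np.mean(q,0)
o,v=ray(w,f(399.5,0)); 
import numpy as np
cross=np.mean([f(384.5,253),f(414,326),f(415,253),f(386,326)],0)
print('tri',tri((t,(313.2,215.2)),(w,tuple(cross+[0,-.3]))))
E
```

```text
[[ 0.5809 -0.1349  0.184 ]
 [ 0.5723 -0.1531  0.184 ]
 [ 0.5261 -0.1313  0.184 ]
 [ 0.5344 -0.1137  0.184 ]] [ 0.55342202 -0.13325943  0.184     ]
0.051126655899275 155.11795617913518 0.020183514802806137 0.019419352249545867
plate [ 0.5518 -0.1335  0.008 ]
disc [ 0.55288165 -0.13327743  0.158     ]
tri [ 0.55202458 -0.13211662  0.17366059]
```

The wrist view shows the bar at (400,290), parallel to the fingers. It puts the axis at about (0.552, -0.132), in agreement with the top view. Next I descend around the bar.

Emit:
step_arm:
  plan:
    - [[1.2,-1.8,-40,0,60],[1.2,-1.8,-80,0,60],[1.2,-1.8,-100,0,60],[1.2,-1.8,-112,0,60],[1.2,-1.8,-118,0,60],[1.2,-1.8,-118,0,60]]

```text
time: 3.2
tool_pos: [0.552, -0.1322, 0.1668]
ee_rot: [3.141, 0.001, -0.441]
wrist_force: [-0.2, 0.5, 0.3]
width: 0.0562
```

Emit:
step_arm:
  plan:
    - [[0,0,0,0,40],[0,0,0,0,34],[0,0,0,0,30],[0,0,0,0,28]]

```text
time: 3.53
tool_pos: [0.553, -0.1325, 0.1692]
ee_rot: [-3.141, -0.003, -0.442]
wrist_force: [0.8, 0.9, 0.3]
width: 0.0329
```

```bash
python3 - <<'E'
from h import *
w=snap('wrist','w2');o=w['obs'];print(o['time'],o['tool_pos'],o['ee_rot'],o['wrist_force'],o['width'])
i=cv2.resize(w['frame'][:,:,::-1],(800,600),interpolation=cv2.INTER_CUBIC);cv2.imwrite('pics/w2b.png',i)
E
```

```text
3.5333 [ 0.55302159 -0.13253998  0.16920256] [-3.14134562e+00 -2.98681249e-03 -4.41654717e-01] [0.83489675 0.86254378 0.32826805] 0.03286269323906074
```

View pics/w2b.png

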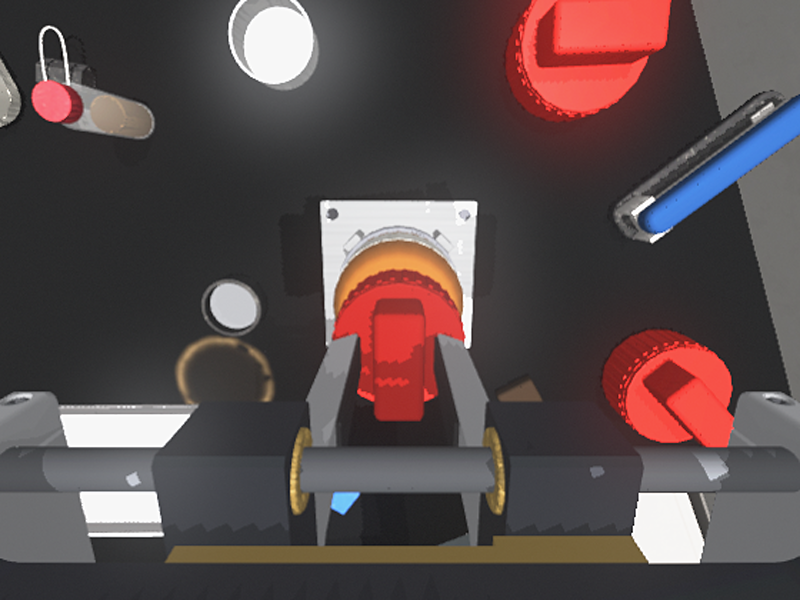

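Fingers straddle the bar evenly: bar at x 373–425, fingers at 358 and 437. Now I go down to touch the flat top, then grip.

Emit:
step_arm:
  plan:
    - [[0,0,-3,0,28],[0,0,-6,0,28],[0,0,-8,0,28],[0,0,-8,0,28],[0,0,-8,0,28]]

```text
time: 4.0
tool_pos: [0.552, -0.1322, 0.159]
ee_rot: [3.141, 0.001, -0.442]
wrist_force: [0.0, 0.1, 0.1]
width: 0.0266
```

Emit:
step_arm:
  plan:
    - [[0,0,-2,0,28],[0,0,-2,0,28],[0,0,-2,0,28]]

```text
time: 4.25
tool_pos: [0.5524, -0.1323, 0.1578]
ee_rot: [3.142, -0.001, -0.442]
wrist_force: [0.1, -0.4, 1.4]
width: 0.0262
```

Emit:
step_arm:
  plan:
    - [[0,0,-1,0,20],[0,0,-1,0,5],[0,0,-1,0,5],[0,0,-1,0,5],[0,0,-1,0,5],[0,0,-1,0,5]]

```text
time: 4.75
tool_pos: [0.5524, -0.1325, 0.1567]
ee_rot: [3.141, -0.001, -0.442]
wrist_force: [0.5, -1.0, 1.3]
width: 0.0219
```

Emit:
step_arm:
  plan:
    - [[0,0,0,0,5],[0,0,0,0,5]]

```text
time: 4.92
tool_pos: [0.5524, -0.1325, 0.1567]
ee_rot: [3.141, -0.001, -0.442]
wrist_force: [0.4, -1.5, 1.7]
width: 0.022
```

Emit:
step_arm:
  plan:
    - [[0,0,-1,0,5],[0,0,-2,0,5],[0,0,-2,0,5],[0,0,-2,0,5]]

```text
time: 5.25
tool_pos: [0.5524, -0.1325, 0.1549]
ee_rot: [3.141, -0.001, -0.442]
wrist_force: [0.2, -0.9, 4.1]
width: 0.0216
```

Emit:
step_arm:
  plan:
    - [[0,0,-1,0,5],[0,0,-2,0,5],[0,0,-2,0,5]]

```text
time: 5.5
tool_pos: [0.5524, -0.1325, 0.1541]
ee_rot: [3.141, -0.002, -0.442]
wrist_force: [-0.3, -1.3, 7.5]
width: 0.0222
```

Emit:
step_arm:
  plan:
    - [[0,0,-1,0,5],[0,0,-2,0,5],[0,0,-2,0,5],[0,0,-2,0,5]]

```text
time: 5.83
tool_pos: [0.5525, -0.1325, 0.1536]
ee_rot: [3.141, -0.003, -0.442]
wrist_force: [-2.5, -0.2, 11.6]
width: 0.0219
```

Emit:
step_arm:
  plan:
    - [[0,0,-1,0,5],[0,0,-2,0,5],[0,0,-2,0,5],[0,0,-2,0,5]]

```text
time: 6.17
tool_pos: [0.5525, -0.1325, 0.1528]
ee_rot: [3.141, -0.004, -0.442]
wrist_force: [-4.7, -0.6, 15.1]
width: 0.0221
```

Emit:
step_arm:
  plan:
    - [[-1,0,-1,0,5],[-1.5,0,-2,0,5],[-1.5,0,-2,0,5],[-1.5,0,-2,0,5]]

```text
time: 6.5
tool_pos: [0.5525, -0.1325, 0.1524]
ee_rot: [-3.14, -0.008, -0.442]
wrist_force: [-2.3, 0.0, 18.2]
width: 0.0218
```

Emit:
step_arm:
  plan:
    - [[-1,0,-1,0,5],[-1.5,0,-2,0,5],[-1.5,0,-2,0,5],[-1.5,0,-2,0,5]]

```text
time: 6.83
tool_pos: [0.5524, -0.1326, 0.1519]
ee_rot: [-3.139, -0.012, -0.441]
wrist_force: [-1.1, 0.8, 21.5]
width: 0.0219
```

Emit:
step_arm:
  plan:
    - [[0,0,0,0.05,5],[0,0,0,0.1,5],[0,0,0,0.15,5]]

```text
time: 7.08
tool_pos: [0.5525, -0.1324, 0.1519]
ee_rot: [-3.14, -0.012, -0.289]
wrist_force: [-0.9, 1.7, 20.6]
width: 0.0216
```

Emit:
step_arm:
  plan:
    - [[0,0,-0.3,0.07,5],[0,0,-0.3,0.14,5],[0,0,-0.3,0.21,5],[0,0,-0.3,0.25,5]]

```text
time: 7.42
tool_pos: [0.5527, -0.1322, 0.1518]
ee_rot: [3.14, -0.012, -0.038]
wrist_force: [-0.4, 1.4, 22.3]
width: 0.0218
```

Emit:
step_arm:
  plan:
    - [[0,0,0,0.08,5],[0,0,0,0.16,5],[0,0,0,0.24,5],[0,0,0,0.3,5]]

```text
time: 7.75
tool_pos: [0.5528, -0.132, 0.1518]
ee_rot: [3.137, -0.012, 0.262]
wrist_force: [-0.5, 1.4, 21.8]
width: 0.0219
```

Emit:
step_arm:
  plan:
    - [[0,0,0,0.08,5],[0,0,0,0.16,5],[0,0,0,0.24,5],[0,0,0,0.32,5],[0,0,0,0.4,5],[0,0,0,0.48,5],[0,0,0,0.5,5],[0,0,0,0.5,5]]

```text
time: 8.42
tool_pos: [0.5528, -0.1317, 0.1518]
ee_rot: [3.132, -0.008, 0.76]
wrist_force: [-0.5, 2.6, 21.6]
width: 0.0217
```

Emit:
step_arm:
  plan:
    - [[0,0,3,0,5],[0,0,6,0,5],[0,0,9,0,5],[0,0,12,0,5],[0,0,14,0,5],[0,0,14,0,5]]

```text
time: 8.92
tool_pos: [0.5499, -0.1317, 0.1577]
ee_rot: [3.142, -0.002, 0.759]
wrist_force: [5.2, 0.1, 1.3]
width: 0.0218
```

Emit:
step_arm:
  plan:
    - [[1,0,3,0,5],[1.5,0,6,0,5],[1.5,0,9,0,5],[1.5,0,9,0,5]]

```text
time: 9.25
tool_pos: [0.55, -0.1321, 0.1667]
ee_rot: [-3.139, 0.001, 0.758]
wrist_force: [3.0, -0.5, -3.4]
width: 0.0221
```

Coming free. I undo the remaining sideways offset and lift clear.

Emit:
step_arm:
  plan:
    - [[1,0,5,0,5],[1.5,0,10,0,5],[1.5,0,18,0,5],[1.5,0,30,0,5],[1.5,0,50,0,5],[1.5,0,70,0,5],[1.5,0,90,0,5],[1.5,0,90,0,5]]

```text
time: 9.92
tool_pos: [0.5538, -0.133, 0.264]
ee_rot: [3.132, -0.005, 0.758]
wrist_force: [0.6, -0.4, -0.7]
width: 0.0217
```

```bash
python3 - <<'E'
from h import *
w=snap('wrist','w3');o=w['obs'];print(o['time'],o['tool_pos'],o['ee_rot'],o['wrist_force'],o['width'])
s=snap('scene','s3')['frame'][170:290,200:360,::-1]
i=cv2.resize(w['frame'][:,:,::-1],(400,300));cv2.imwrite('pics/w3b.png',np.hstack([i,cv2.resize(s,(400,300))]))
E
```

```text
9.9167 [ 0.5538407  -0.13296755  0.26397285] [ 3.13232321 -0.00450302  0.75811803] [ 0.63317463 -0.36471436 -0.71966131] 0.021724137543724455
```

View pics/w3b.png

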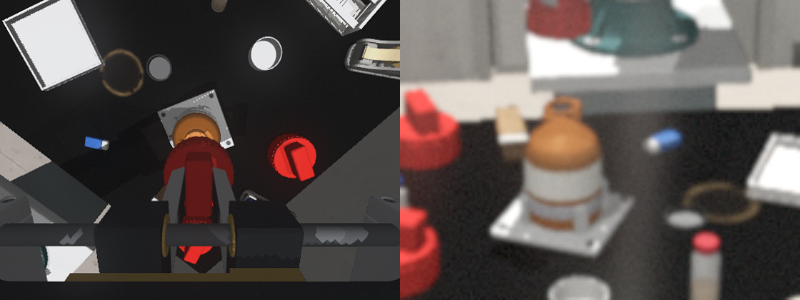

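The cap is off and held; the bare neck shows at (563,105). Now over to the tray at (0.489, 0.169).

Emit:
step_arm:
  plan:
    - [[-33,150,-10,0,5],[-33,150,-10,0,5],[-33,150,-10,0,5],[-33,150,-10,0,5],[-65,302,-30,0,5],[-65,302,-30,0,5],[-65,302,-30,0,5],[-65,302,-30,0,5]]

```text
time: 10.68
tool_pos: [0.4849, 0.1722, 0.2249]
ee_rot: [-3.139, 0.003, 0.76]
wrist_force: [0.3, -0.6, -2.3]
width: 0.0214
```

Emit:
step_arm:
  plan:
    - [[0,0,-40,0,5],[0,0,-80,0,5],[0,0,-110,0,5],[0,0,-130,0,5],[0,0,-130,0,5]]

```text
time: 11.1
tool_pos: [0.4816, 0.1686, 0.0895]
ee_rot: [-3.134, 0.013, 0.759]
wrist_force: [-0.3, -0.3, -2.1]
width: 0.022
```

```bash
python3 - <<'E'
from h import *
w=snap('wrist','w4');o=w['obs'];print(o['time'],o['tool_pos'],o['ee_rot'],o['wrist_force'],o['width'])
s=snap('scene','s4')['frame'][170:290,290:450,::-1]
i=cv2.resize(w['frame'][:,:,::-1],(400,300));cv2.imwrite('pics/w4b.png',np.hstack([i,cv2.resize(s,(400,300))]))
E
```

```text
11.1 [0.48159736 0.1685709  0.08948666] [-3.13406334  0.0132338   0.75865316] [-0.25465528 -0.30278513 -2.05544055] 0.02201490275175176
```

View pics/w4b.png

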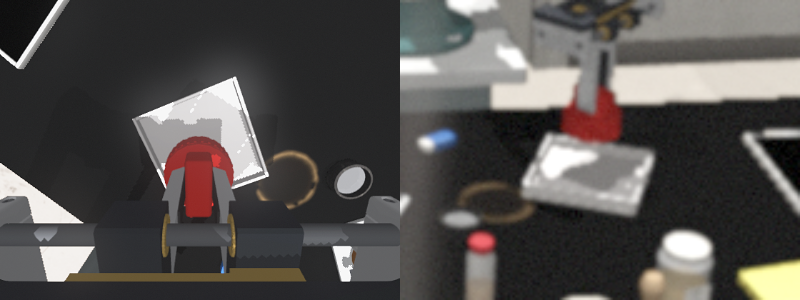

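Emit:
step_arm:
  plan:
    - [[2,0,-15,0,5],[2,0,-30,0,5],[2,0,-40,0,5],[2,0,-45,0,5],[2,0,-48,0,5],[2,0,-48,0,5],[2,0,-48,0,5]]

```text
time: 11.78
tool_pos: [0.4898, 0.1698, 0.0501]
ee_rot: [3.141, -0.001, 0.758]
wrist_force: [-0.9, -0.3, -1.0]
width: 0.0217
```

Emit:
step_arm:
  plan:
    - [[0,0,-2,0,5],[0,0,-4,0,5],[0,0,-4,0,5],[0,0,-4,0,5]]

```text
time: 12.12
tool_pos: [0.4892, 0.1697, 0.0452]
ee_rot: [3.142, 0.0, 0.758]
wrist_force: [-0.0, 0.1, -1.1]
width: 0.0219
```

Emit:
step_arm:
  plan:
    - [[-1,0,-3,0,5],[-1,0,-6,0,5],[-1,0,-8,0,5],[-1,0,-8,0,5],[-1,0,-8,0,5]]

```text
time: 12.53
tool_pos: [0.488, 0.1697, 0.0369]
ee_rot: [-3.141, 0.001, 0.758]
wrist_force: [0.4, -0.3, -1.1]
width: 0.0217
```

Emit:
step_arm:
  plan:
    - [[0,0,-1,0,5],[0,0,-2,0,5],[0,0,-2,0,5],[0,0,-2,0,5]]

```text
time: 12.87
tool_pos: [0.4882, 0.1697, 0.0352]
ee_rot: [3.142, 0.0, 0.758]
wrist_force: [-0.1, -0.2, -1.0]
width: 0.0221
```

Emit:
step_arm:
  plan:
    - [[0,0,-1,0,5],[0,0,-2,0,5],[0,0,-2,0,5],[0,0,-2,0,5]]

```text
time: 13.2
tool_pos: [0.4886, 0.1698, 0.0343]
ee_rot: [3.141, -0.001, 0.758]
wrist_force: [-1.9, -0.7, 5.6]
width: 0.0219
```

Contact at 0.034 m, as expected. Release by opening part-way, then rise.

Emit:
step_arm:
  plan:
    - [[0,0,1,0,5],[0,0,1,0,28],[0,0,1,0,40],[0,0,1,0,45],[0,0,1,0,45],[0,0,1,0,45]]

```text
time: 13.7
tool_pos: [0.4885, 0.1697, 0.0343]
ee_rot: [3.141, -0.0, 0.758]
wrist_force: [1.0, -1.3, 1.0]
width: 0.0422
```

Emit:
step_arm:
  plan:
    - [[0,0,5,0,45],[0,0,15,0,45],[0,0,35,0,45],[0,0,70,0,45],[0,0,110,0,45],[0,0,150,0,45],[0,0,150,0,45],[0,0,150,0,45]]

```text
time: 14.37
tool_pos: [0.49, 0.1704, 0.1886]
ee_rot: [3.138, -0.007, 0.758]
wrist_force: [0.5, 0.3, 0.0]
width: 0.0424
```

```bash
python3 - <<'E'
from h import *
w=snap('wrist','w5');o=w['obs'];print(o['time'],o['tool_pos'],o['wrist_force'],o['width'])
s=snap('scene','s5')['frame'][190:280,310:430,::-1]
i=cv2.resize(w['frame'][:,:,::-1],(400,300));cv2.imwrite('pics/w5b.png',np.hstack([i,cv2.resize(s,(400,300),interpolation=cv2.INTER_CUBIC)]))
E
```

```text
14.3667 [0.48999784 0.17035173 0.18864773] [0.50439505 0.31237851 0.0491076 ] 0.04237057858191979
```

View pics/w5b.png

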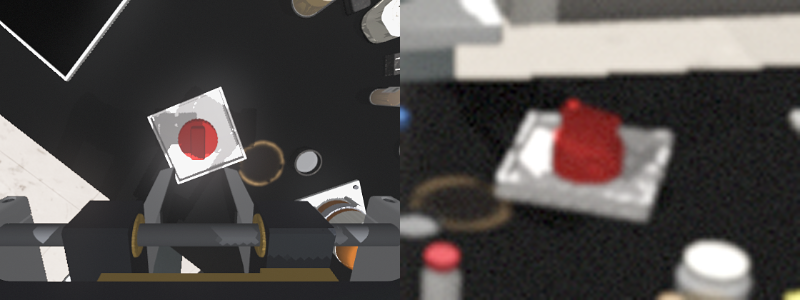

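The wrist view shows the cap at (198,139), central in the tray at (197,136), flat with its bar up. The fingers are clear, so I hand in.

```bash
python3 -c "
from bench import robot
print(robot.close_job(), robot.get_obs()['time'])"
```

```text
the job is handed in; nothing more can be done
the job is handed in; nothing more can be done
```

I opened the jug and set the cap down in the tray, then handed the job in after about 14.4 s of robot time; the hand-in gave no verdict.

- **Opening:** I gripped the cap's bar with the fingertips on its flat top and pressed with 20.6 to 22.3 N at the wrist. I turned it about 69° counter-clockwise and lifted it off.
- **Placing:** The cap met the tray floor with the TCP at 0.034 m, the height I expected, before I released it.
- **Last checks:** The final pictures show the cap flat, bar up and central in the tray. The gripper is clear, about 155 mm above its release height, with wrist force near zero.
- **Disagreements:** My triangulated bar height read 4 to 10 mm below the stated 184 mm. I relied on the stated height and on contact force instead. While lifting I saw about 5 N of sideways force from an offset left in the command; it went away once I corrected the offset.
- **Not checked:** I did not compare the bystanders with the first pictures afterwards. No move went near any of them.

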